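# Load the magnet shim tray from the sorting rail in reverse order

## Robot

A 6-joint arm with a two-finger parallel gripper is mounted at the origin on the work surface. World frame = base frame: x ahead of the robot, y to its left, z up, the work surface at z = 0. Lengths are in m, angles in rad, forces in N, time in s.
With the tool pointing down it reaches from about 0.275 to 0.775 m from the base axis. Payload 14.6 kg.
Tool frame: the origin (TCP) lies between the finger pads; the fingertips stand 11 mm ahead of it and the grasp point (between the pads) lies 8 mm behind it (manip.tcp_to_tips is the distance from the TCP to the fingertips, in m); z points along the fingers, y is the line along which they close (so a half turn about z gives the same grasp; the last joint's range is limited). The gripper opens to 85 mm and grips with 20 to 120 N. Pads are 22 mm wide; open, the fingers measure 114 mm over their backs; the gripper's body (76 mm by 85 mm) begins 54 mm behind the grasp point. The pads swing forward as they close: fully open they stand 13 mm farther back than shut.
Start: joints at [1.023, 0.263, -0.048, 1.259, 0, 1.415], TCP at [0.201, 0.485, 0.242] pointing down, gripper open.
Joint ranges: [-2.65, 2.65], [-0.89, 1.7], [-1.18, 1.37], [-2.13, 2.11], [-1.35, 1.29], [-3.14, 3.14]. Speed limits (rad/s): [1.89, 1.89, 2.57, 2.79, 3.14, 3.14].

## Interface

Orientations are given as a unit quaternion [x, y, z, w].
In Python, from bench import sensors, snapshot, camera_params, manip, cut_out, landmark_of gives the robot as it stands.
- The arm moves only by the tool servo_tool, never from a script. Its argument "rows" is a list of rows, each an object with "delta_pos": the shift along the tool's x, y, z each as a share of 40 cm, from -1 to 1, a list of three; "rot": the turn, a rotation vector about the tool's x, y, z each as a share of 30 degrees, from -1 to 1, a list of three. A call has exactly 10 rows; each row shifts and turns the commanded pose from where the row before left it, along the tool's axes as they then stand; what a row does not reach is not made up. A row lasts 1/12 s, in which the tool goes at most 41.7 mm and 7.16 degrees, less where a joint would pass 70% of its speed; a pose out of reach is approached as far as the arm can. A call with a number of a shift or a turn outside -1 to 1 is refused whole. A call with a gripper value outside its range is refused whole. "hand" is the closure, from 0 (fully open) to 1 (shut), set as the call begins (left out, the last holds). The fingers move at their own pace and stop on an object; "newtons" is the grip in N (left out, the last holds). Time passes only in rows, so rows that do not move let the fingers close, or fill a call up. It gives the time, the measured TCP pose, the force, the opening and the grip force at its end, in the units of the state.
- sensors.sense(): the state, without advancing time (a new reading comes with each control period).
- snapshot(name): name is "side" or "top"; returns (picture, depth): 400x640x3 uint8, blue, green, red; 400x640 float32, m along the optical axis (not along the pixel's ray), 0 where there is no reading.
- camera_params(name): a dict with "fx", "fy", "cx", "cy" (pixels), "view" (4x4, takes a point from world to camera coordinates). Camera axes: x right, y down, z forward; pixel columns grow to the right and rows downward; lengths in m; the calibration is good to about 2 mm. A picture is of the moment at which its call begins. camera_params takes no time and is no camera call.
- manip.finish_job(): hands the job in; it is judged then, once.
Trained networks look in the newest picture that a camera, given by its name, has taken for a name from the list of things; names that differ only in an ending like _2 or _b are one class to them, and where a whole thing is asked for, a point or a joint stands for the part that bears it (a point fixed in the world has none). Each returns a list of dicts, best first, with "confidence" (0 to 1); they miss things now and then, are a little off and sometimes report something else, mostly with a low value. They report only what shows in the picture. A call takes as long as a camera call. They do not tell look-alikes from the thing itself.
- cut_out(name, camera): "pixels" (400x640 bool, what is visible of it) and "box" ([left, top, right, bottom] in pixels, round what is visible of it).
- landmark_of(name, camera): "point" ([column, row] in pixels: a listed point, or the origin of a listed thing).
The state is a dict: "time": time; "joint_positions": joint angles; "joint_vel": joint speeds; "joint_torque": joint torques, N m; "ee_pos": TCP position; "tool_rot": TCP orientation; "ft_force": force on the tool from outside, world axes, zero at the start; "ft_torque": the same for the moment, N m; "opening": finger opening in m; "finger_force": force on a finger pad.
Only numpy, scipy, OpenCV 4.12 (cv2) and the standard library are available. Lean on these libraries where they do the work, as an engineer would, in place of code of your own. Each camera call takes 0.05 s, during which the arm holds its last target. There are 200 camera calls.

## Task

Load the four shim carriers from the sorting rail into the grey shim tray in reverse order, one to a pocket: the carrier next to the red jig block goes into the pocket farthest from the tray's black handle, the next one into the next pocket, and so on, so that the carrier farthest from the red block ends in the pocket beside the handle. Keep the carriers upright, set each down flat on its pocket's floor rather than dropping it, and let go of them all.

Things in the scene. Friction and masses are not known exactly. Their poses are not given: they have to be found in the camera images.
- carrier_blue: loose shim carrier with a blue cap: an upright block of steel laminations, 36 mm along its x, 32 mm along its y, 44 mm high, about 0.2 kg; origin at the centre of its underside, z up. Standing in its nest its two 36 mm-apart x faces are free to the fingers; its y faces look along the row.
- carrier_green: loose shim carrier with a green cap: an upright block of steel laminations, 36 mm along its x, 32 mm along its y, 44 mm high, about 0.2 kg; origin at the centre of its underside, z up. Standing in its nest its two 36 mm-apart x faces are free to the fingers; its y faces look along the row.
- carrier_yellow: loose shim carrier with a yellow cap: an upright block of steel laminations, 36 mm along its x, 32 mm along its y, 44 mm high, about 0.2 kg; origin at the centre of its underside, z up. Standing in its nest its two 36 mm-apart x faces are free to the fingers; its y faces look along the row.
- carrier_white: loose shim carrier with a white cap: an upright block of steel laminations, 36 mm along its x, 32 mm along its y, 44 mm high, about 0.2 kg; origin at the centre of its underside, z up. Standing in its nest its two 36 mm-apart x faces are free to the fingers; its y faces look along the row.
- nest_blue: blue nest fixed on the sorting rail, in which the blue carrier stands at the start; it does not move. Plate 42 x 48 mm, 6 mm thick, origin at the centre of its underside (12 mm above the bench), with a 4 mm lip, 8 mm high above the plate, on each y side. The four nests stand in a row along their y, 56 mm apart, in an order that varies; the rail is 44 mm wide, 12 mm high.
- nest_green: green nest fixed on the sorting rail, in which the green carrier stands at the start; it does not move. Plate 42 x 48 mm, 6 mm thick, origin at the centre of its underside (12 mm above the bench), with a 4 mm lip, 8 mm high above the plate, on each y side. The four nests stand in a row along their y, 56 mm apart, in an order that varies; the rail is 44 mm wide, 12 mm high.
- nest_yellow: yellow nest fixed on the sorting rail, in which the yellow carrier stands at the start; it does not move. Plate 42 x 48 mm, 6 mm thick, origin at the centre of its underside (12 mm above the bench), with a 4 mm lip, 8 mm high above the plate, on each y side. The four nests stand in a row along their y, 56 mm apart, in an order that varies; the rail is 44 mm wide, 12 mm high.
- nest_white: white nest fixed on the sorting rail, in which the white carrier stands at the start; it does not move. Plate 42 x 48 mm, 6 mm thick, origin at the centre of its underside (12 mm above the bench), with a 4 mm lip, 8 mm high above the plate, on each y side. The four nests stand in a row along their y, 56 mm apart, in an order that varies; the rail is 44 mm wide, 12 mm high.
- red_block: red anodised jig block, 40 x 30 x 36 mm, fixed on the sorting rail at one end of the row (either end), its centre 46 mm from that of the next nest; origin at the centre of its underside. The other end of the rail has a dark steel clamp.
- shim_tray: grey shim tray, fixed on the bench, 60 mm wide (x), with four open pockets in a row along its y; origin on the bench under the middle of the row. Pocket centres at x = 0, y = +84, +28, -28 and -84 mm; each pocket is 52 mm (x) by 50 mm (y), its floor 4 mm and its walls 14 mm above the bench. The black pull handle is at the +y end (to y = 165 mm, 17 mm high), a stepped nose at the -y end.
Not all that is in view belongs to the job. Leave any pink look-alike of the carrier_blue alone. What is shaped like the carrier_white but brown is not meant.

How it is judged:
At the end, for the whole second after the job is handed in: Carriers counted from the red block stand in the pockets counted from the tray's nose (the end away from the handle), 1 in 1 to 4 in 4: each within 12 mm of its pocket's centre, flat on the floor within 3 mm, upright within 0.1 rad, released and at rest (((horizontal distance between nest_blue and red_block below 0.074 m and y of carrier_blue in the frame of shim_tray between -0.096 and -0.072 m) or (horizontal distance between nest_blue and red_block between 0.074 and 0.13 m and y of carrier_blue in the frame of shim_tray between -0.04 and -0.016 m) or (horizontal distance between nest_blue and red_block between 0.13 and 0.186 m and y of carrier_blue in the frame of shim_tray between 0.016 and 0.04 m) or (horizontal distance between nest_blue and red_block above 0.186 m and y of carrier_blue in the frame of shim_tray between 0.072 and 0.096 m)) and x of carrier_blue in the frame of shim_tray between -0.012 and 0.012 m and z of carrier_blue in the frame of shim_tray between 0.001 and 0.007 m and angle between each of carrier_blue, carrier_green, carrier_yellow, carrier_white's own z axis and vertical below 0.1 rad and linear speed of each of carrier_blue, carrier_green, carrier_yellow, carrier_white below 0.02 m/s and contact force between each of carrier_blue, carrier_green, carrier_yellow, carrier_white and the fingers below 0.05 N and ((horizontal distance between nest_green and red_block below 0.074 m and y of carrier_green in the frame of shim_tray between -0.096 and -0.072 m) or (horizontal distance between nest_green and red_block between 0.074 and 0.13 m and y of carrier_green in the frame of shim_tray between -0.04 and -0.016 m) or (horizontal distance between nest_green and red_block between 0.13 and 0.186 m and y of carrier_green in the frame of shim_tray between 0.016 and 0.04 m) or (horizontal distance between nest_green and red_block above 0.186 m and y of carrier_green in the frame of shim_tray between 0.072 and 0.096 m)) and x of carrier_green in the frame of shim_tray between -0.012 and 0.012 m and z of carrier_green in the frame of shim_tray between 0.001 and 0.007 m and ((horizontal distance between nest_yellow and red_block below 0.074 m and y of carrier_yellow in the frame of shim_tray between -0.096 and -0.072 m) or (horizontal distance between nest_yellow and red_block between 0.074 and 0.13 m and y of carrier_yellow in the frame of shim_tray between -0.04 and -0.016 m) or (horizontal distance between nest_yellow and red_block between 0.13 and 0.186 m and y of carrier_yellow in the frame of shim_tray between 0.016 and 0.04 m) or (horizontal distance between nest_yellow and red_block above 0.186 m and y of carrier_yellow in the frame of shim_tray between 0.072 and 0.096 m)) and x of carrier_yellow in the frame of shim_tray between -0.012 and 0.012 m and z of carrier_yellow in the frame of shim_tray between 0.001 and 0.007 m and ((horizontal distance between nest_white and red_block below 0.074 m and y of carrier_white in the frame of shim_tray between -0.096 and -0.072 m) or (horizontal distance between nest_white and red_block between 0.074 and 0.13 m and y of carrier_white in the frame of shim_tray between -0.04 and -0.016 m) or (horizontal distance between nest_white and red_block between 0.13 and 0.186 m and y of carrier_white in the frame of shim_tray between 0.016 and 0.04 m) or (horizontal distance between nest_white and red_block above 0.186 m and y of carrier_white in the frame of shim_tray between 0.072 and 0.096 m)) and x of carrier_white in the frame of shim_tray between -0.012 and 0.012 m and z of carrier_white in the frame of shim_tray between 0.001 and 0.007 m); the robot touches nothing.
It fails at once if a carrier is tipped by more than 0.6 rad (angle between any of carrier_blue, carrier_green, carrier_yellow, carrier_white's own z axis and vertical above 0.6 rad).
It fails at once if a carrier is dropped: it falls free, touching nothing, faster than 0.6 m/s (a fall of about 20 mm) ((contact force between carrier_blue and anything else below 0.01 N and linear speed of carrier_blue above 0.6 m/s) or (contact force between carrier_green and anything else below 0.01 N and linear speed of carrier_green above 0.6 m/s) or (contact force between carrier_yellow and anything else below 0.01 N and linear speed of carrier_yellow above 0.6 m/s) or (contact force between carrier_white and anything else below 0.01 N and linear speed of carrier_white above 0.6 m/s)).
It also fails if it takes over 112 s, if anything falls off the work surface, if the arm or the gripper's body presses on something with over 40 N, if the wrist force passes 120 N, or if a joint passes its speed limit or range.

## Working session

There is one attempt and no reset: what is moved stays moved. The work goes in short steps, Python scripts to look and compute and a tool call to move; the robot and the scene stay as the last step left them, time stands still between calls to the robot, and variables do not carry over. Pictures are saved under pics/ and viewed, at most 14 in all, crops included, and the job is handed in when it is done.

Besides the shell and the picture viewer there is one more tool, called after "Call:" as name([rows], argument=value, ...), one row to a line, values as JSON. servo_tool: Moves the arm, as the interface text tells. Its arguments: {"type":"object","properties":{"rows":{"type":"array"},"hand":{"type":"number"},"newtons":{"type":"number"}},"required":["rows"]}

```bash
ls; mkdir -p pics
python3 - <<'E'
from bench import *
import cv2
for n in ("top","side"):
    p,d=snapshot(n); cv2.imwrite(f"pics/{n}0.png",p)
    c=camera_params(n); print(n,c)
print(sensors.sense(), manip.tcp_to_tips)
E
```

```text
pics
top {'fx': 419.3593790618412, 'fy': 419.3593790618412, 'cx': 320.25589549899075, 'cy': 201.65384914262816, 'view': array([[ 0.02559465, -0.99966938, -0.00245998, -0.03017636],
       [-0.99382491, -0.02517909, -0.10806511,  0.54574055],
       [ 0.10796744,  0.00521068, -0.99414078,  1.14555563],
       [ 0.        ,  0.        ,  0.        ,  1.        ]])}
side {'fx': 497.32890185985093, 'fy': 497.32890185985093, 'cx': 312.75019935914986, 'cy': 204.2270076748941, 'view': array([[-0.98540269, -0.16895679,  0.02086002,  0.53344129],
       [-0.12415297,  0.62938385, -0.76711277,  0.13691383],
       [ 0.11647995, -0.75850482, -0.64117303,  1.03748819],
       [ 0.        ,  0.        ,  0.        ,  1.        ]])}
{'time': 0.1, 'joint_positions': array([ 1.02267744e+00,  2.63467576e-01, -4.88732830e-02,  1.25941079e+00,
       -1.30736184e-05,  1.41549823e+00]), 'joint_vel': array([-3.39421088e-04,  6.52860480e-04,  4.20391795e-04, -6.41037595e-04,
       -7.74939446e-05,  4.69457729e-04]), 'joint_torque': array([-2.91848417e-03, -6.38582253e+01,  3.85062146e+01,  1.00750424e-02,
       -2.58207256e-04, -1.70913609e-05]), 'ee_pos': array([0.20084699, 0.48479947, 0.24187715]), 'tool_rot': array([ 1.95149980e-01,  9.80773295e-01, -4.50673750e-04, -1.58418827e-04]), 'ft_force': array([ 0.65354267,  0.10198698, -0.09849083]), 'ft_torque': array([-0.02337913,  0.01663143, -0.05823301]), 'finger_force': 0.0, 'opening': 0.08530210861094631} 0.011
```

View pics/top0.png

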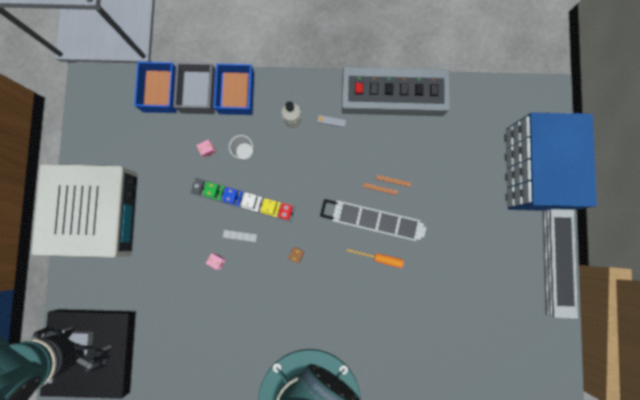

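View pics/side0.png

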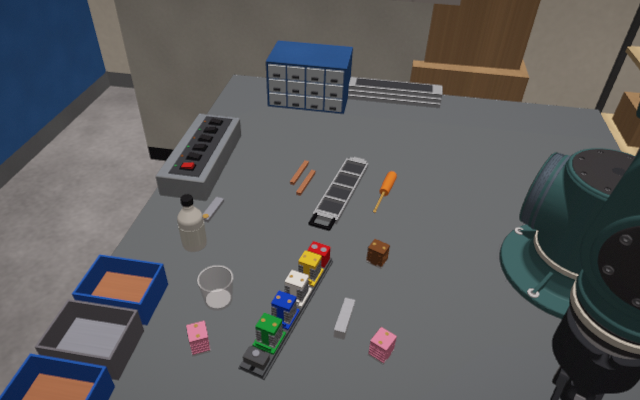

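The top view shows the rail running from the dark clamp (197,187) through green (211,190), blue (231,196), white (251,202) and yellow (270,207) to red (287,212). The tray's handle is at (328,209) and its nose at (422,231). So yellow goes to the nose pocket, then white, blue and green. Pink and brown decoys sit off the rail. Next I'll measure.

```bash
cat > h.py <<'E'
from bench import *
import numpy as np, cv2
def cloud(n,d,mask):
    c=camera_params(n); v,u=np.nonzero(mask&(d>0)); z=d[v,u]
    P=np.c_[(u-c['cx'])/c['fx']*z,(v-c['cy'])/c['fy']*z,z,np.ones(len(z))]
    return (np.linalg.inv(c['view'])@P.T).T[:,:3]
def ray_at(n,px,z):
    c=camera_params(n); T=np.linalg.inv(c['view']); o=T[:3,3]
    r=T[:3,:3]@np.array([(px[0]-c['cx'])/c['fx'],(px[1]-c['cy'])/c['fy'],1]); return o+r*(z-o[2])/r[2]
E
python3 - <<'E'
from h import *
np.set_printoptions(precision=4,suppress=True)
names=["carrier_green","carrier_blue","carrier_white","carrier_yellow","red_block","nest_green","nest_blue","nest_white","nest_yellow","shim_tray"]
zo=dict(carrier=.018,nest=.012,red=.012,shim=0)
for n in("top","side"):
    p,d=snapshot(n)
    for k in names:
        for r in cut_out(k,n)[:2]:
            P=cloud(n,d,r["pixels"]); 
            if len(P)==0: continue
            zt=np.percentile(P[:,2],90); Q=P[P[:,2]>zt-.008]
            print(n,k,"cut %.2f"%r["confidence"],r["box"],"top",(Q[:,:2].min(0)+Q[:,:2].max(0))/2,Q.mean(0),"rect",cv2.minAreaRect(Q[:,:2].astype(np.float32)))
        for r in landmark_of(k,n)[:2]:
            print(n,k,"lm %.2f"%r["confidence"],ray_at(n,r["point"],zo[k.split("_")[0]]))
E
```

```text
top carrier_green cut 0.61 [205.3, 182.1, 218.7, 198.6] top [0.5703 0.286 ] [0.5704 0.2855 0.0621] rect ((0.5708179473876953, 0.28581205010414124), (0.033186864107847214, 0.03599843382835388), 76.69437408447266)
top carrier_green cut 0.34 [276.6, 204.1, 290.1, 221.1] top [0.5174 0.0802] [0.5167 0.0799 0.0485] rect ((0.516862690448761, 0.0802469551563263), (0.030021624639630318, 0.03907109051942825), 75.00252532958984)
top carrier_green lm 0.66 [0.5709 0.2984 0.018 ]
top carrier_blue cut 0.64 [220.1, 190.1, 239.8, 203.9] top [0.5554 0.2318] [0.556  0.2318 0.0626] rect ((0.5562192797660828, 0.23254936933517456), (0.031797390431165695, 0.03604390099644661), 77.31095123291016)
top carrier_blue cut 0.63 [208.5, 255.3, 227.1, 266.4] top [0.3747 0.2669] [0.3752 0.2667 0.0442] rect ((0.3753266930580139, 0.26765239238739014), (0.033586516976356506, 0.03010469302535057), 62.11824035644531)
top carrier_blue lm 0.59 [0.6821 0.3088 0.018 ]
top carrier_blue lm 0.56 [0.5458 0.1711 0.018 ]
top carrier_white cut 0.61 [288.2, 250.1, 303.5, 262.5] top [0.3967 0.0461] [0.3976 0.0462 0.0444] rect ((0.397
[... 4865 characters left out ...]
[0.5422 0.1849 0.0602] rect ((0.544647216796875, 0.1930052489042282), (0.055161524564027786, 0.03547506034374237), 77.72738647460938)
side nest_white lm 0.53 [0.54   0.1765 0.012 ]
side nest_yellow cut 0.32 [270.3, 289.9, 297.4, 325.9] top [0.5551 0.2483] [0.5549 0.2383 0.0603] rect ((0.5581192374229431, 0.2468043714761734), (0.05648248270153999, 0.036052897572517395), 75.35613250732422)
side nest_yellow lm 0.62 [0.5248 0.1327 0.012 ]
side shim_tray cut 0.79 [309.8, 156.1, 366.7, 230.4] top [ 0.5016 -0.1612] [ 0.5052 -0.1399  0.0114] rect ((0.5011395812034607, -0.16265705227851868), (0.3044919967651367, 0.06106993556022644), 78.07469940185547)
side shim_tray lm 0.81 [ 0.5013 -0.1794  0.    ]
```

Run:
```python
from h import *
np.set_printoptions(precision=4,suppress=True)
for n in("top","side"):
    p,d=snapshot(n); r=cut_out("shim_tray",n)[0]; l,t,R,b=[int(x) for x in r["box"]]
    hull=np.zeros(p.shape[:2],np.uint8); pts=np.argwhere(r["pixels"])[:,::-1].astype(np.int32)
    cv2.fillPoly(hull,[cv2.convexHull(pts)],1)
    g=p.max(2); th,_=cv2.threshold(g[hull>0].reshape(-1,1),0,255,cv2.THRESH_OTSU)
    N,_,st,ce=cv2.connectedComponentsWithStats(((g<th)&(hull>0)).astype(np.uint8),connectivity=4)
    C=[]
    for i in range(1,N):
        if st[i,4]>60:
            w=ray_at(n,ce[i],.008); print(n,st[i],ce[i],w); C.append(w[:2])
    I=p[t-10:b+10,l-10:R+10]; cv2.imwrite(f"pics/tray_{n}.png",cv2.resize(I,None,fx=5,fy=5))
```

```text
top [321 199  16  21 239] [327.8536 208.3222] [ 0.5301 -0.0383  0.008 ]
top [340 204  19  20 273] [349.0806 213.6996] [ 0.5163 -0.099   0.008 ]
top [359 209  19  20 272] [368.386  218.2941] [ 0.5046 -0.1541  0.008 ]
top [379 214  19  19 276] [387.7319 223.0072] [ 0.4926 -0.2091  0.008 ]
top [398 218  19  20 280] [407.1    227.7107] [ 0.4807 -0.264   0.008 ]
side [342 160  24  14 204] [353.5049 166.5833] [ 0.4801 -0.2684  0.008 ]
side [335 172  24  15 228] [346.4123 178.7412] [ 0.492  -0.2126  0.008 ]
side [327 184  25  16 252] [338.9484 191.5119] [ 0.5038 -0.1576  0.008 ]
side [318 197  27  17 278] [331.0468 205.0612] [ 0.5155 -0.103   0.008 ]
side [309 213  30  17 282] [321.6525 221.7979] [ 0.528  -0.0405  0.008 ]
```

Call:
servo_tool([
  {"delta_pos": [-0.08, 0, 0], "rot": [0, 0, 0.228]},
  {"delta_pos": [-0.08, 0, 0], "rot": [0, 0, 0.228]},
  {"delta_pos": [-0.08, 0, 0], "rot": [0, 0, 0.228]},
  {"delta_pos": [0, 0, 0], "rot": [0, 0, 0.228]},
  {"delta_pos": [0, 0, 0], "rot": [0, 0, 0.228]},
  {"delta_pos": [0, 0, 0], "rot": [0, 0, 0.228]},
  {"delta_pos": [0, 0, 0], "rot": [0, 0, 0.228]},
  {"delta_pos": [0, 0, 0], "rot": [0, 0, 0.228]},
  {"delta_pos": [0, 0, 0], "rot": [0, 0, 0.228]},
  {"delta_pos": [0, 0, 0], "rot": [0, 0, 0.228]},
], hand=0, newtons=50)

```text
time: 3.23
ee_pos: [0.2843, 0.4382, 0.2423]
tool_rot: [0.715, 0.699, -0.0, 0.0]
ft_force: [0.2, -0.6, -1.0]
opening: 0.0855
finger_force: 0.0
```

Call:
servo_tool([
  {"delta_pos": [0, 0, 0], "rot": [0, 0, 0.223]},
  {"delta_pos": [0, 0, 0], "rot": [0, 0, 0.223]},
  {"delta_pos": [-0.06, 0.078, 0], "rot": [0, 0, 0]},
  {"delta_pos": [-0.06, 0.078, 0], "rot": [0, 0, 0]},
  {"delta_pos": [-0.06, 0.078, 0], "rot": [0, 0, 0]},
  {"delta_pos": [-0.06, 0.078, 0], "rot": [0, 0, 0]},
  {"delta_pos": [-0.06, 0.078, 0], "rot": [0, 0, 0]},
  {"delta_pos": [-0.06, 0.078, 0], "rot": [0, 0, 0]},
  {"delta_pos": [-0.06, 0.078, 0], "rot": [0, 0, 0]},
  {"delta_pos": [-0.06, 0.078, 0], "rot": [0, 0, 0]},
])

```text
time: 4.07
ee_pos: [0.4796, 0.1887, 0.2425]
tool_rot: [0.79, 0.614, 0.0, 0.0]
ft_force: [-0.5, 1.8, -0.1]
opening: 0.0854
finger_force: 0.0
```

Call:
servo_tool([
  {"delta_pos": [-0.06, 0.078, 0], "rot": [0, 0, 0]},
  {"delta_pos": [-0.06, 0.078, 0], "rot": [0, 0, 0]},
  {"delta_pos": [0, 0, 0.08], "rot": [0, 0, 0]},
  {"delta_pos": [0, 0, 0.08], "rot": [0, 0, 0]},
  {"delta_pos": [0, 0, 0.08], "rot": [0, 0, 0]},
  {"delta_pos": [0, 0, 0], "rot": [0, 0, 0]},
  {"delta_pos": [0, 0, 0], "rot": [0, 0, 0]},
  {"delta_pos": [0, 0, 0], "rot": [0, 0, 0]},
  {"delta_pos": [0, 0, 0], "rot": [0, 0, 0]},
  {"delta_pos": [0, 0, 0], "rot": [0, 0, 0]},
])

```text
time: 4.9
ee_pos: [0.5283, 0.1289, 0.148]
tool_rot: [0.789, 0.614, 0.001, 0.001]
ft_force: [0.4, -0.1, -0.1]
opening: 0.0855
finger_force: 0.0
```

```bash
cat >> h.py <<'E'
from scipy.spatial.transform import Rotation as Ro
G=dict(yellow=(.5282,.1239),white=(.5430,.1788),blue=(.5562,.2325),green=(.5708,.2858))
T=dict(yellow=(.4804,-.2660),white=(.4923,-.2105),blue=(.5043,-.1555),green=(.5160,-.1005))
def go(x,y,z,a):
    s=sensors.sense(); R=Ro.from_quat(s["tool_rot"]).as_matrix(); ya=np.degrees(np.arctan2(R[1,1],R[0,1]))
    print(s["ee_pos"].round(4),"ang %.2f z %s"%(ya,R[:,2].round(4)),"turn share %.3f"%(-(a-ya)/30),
      "shares now-axes",(R.T@(np.array([x,y,z])-s["ee_pos"])/.4).round(4),"open",s["opening"].round(4),"F",s["ft_force"].round(1))
E
python3 - <<'E'
from h import *
go(*G["yellow"],.043,-14.7)
p,d=snapshot("side"); cv2.imwrite("pics/s1.png",cv2.resize(p[150:400,180:480],None,fx=2.4,fy=2.4))
E
```

```text
Traceback (most recent call last):
  File "h.py", line 16, in go
    "shares now-axes",(R.T@(np.array([x,y,z])-s["ee_pos"])/.4).round(4),"open",s["opening"].round(4),"F",s["ft_force"].round(1))
                                                                               ^^^^^^^^^^^^^^^^^^
AttributeError: 'float' object has no attribute 'round'
```

```bash
sed -i 's/s\["opening"\].round(4)/round(s["opening"],4)/' h.py
python3 - <<'E'
from h import *
go(*G["yellow"],.043,-14.7)
p,d=snapshot("side"); cv2.imwrite("pics/s1.png",cv2.resize(p[150:400,180:480],None,fx=2.4,fy=2.4))
E
```

```text
[0.5283 0.1289 0.148 ] ang -14.27 z [ 2.7e-03  2.0e-04 -1.0e+00] turn share 0.014 shares now-axes [-0.0123  0.0023  0.2625] open 0.0855 F [ 0.4 -0.1 -0.1]
```

View pics/s1.png

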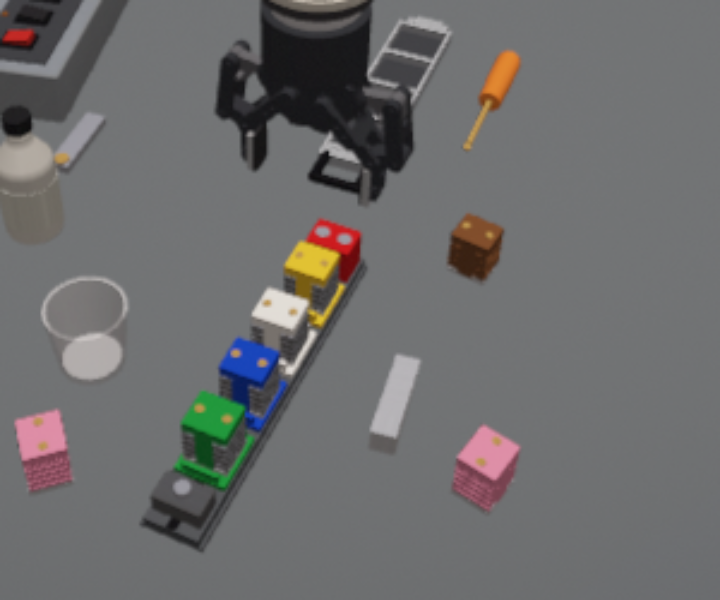

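The side view shows the open gripper above the yellow carrier (crop 312,265), with the fingers across the row as planned. Descending and closing.

Call:
servo_tool([
  {"delta_pos": [-0.0123, 0.0023, 0.0425], "rot": [0, 0, 0.014]},
  {"delta_pos": [0, 0, 0.04], "rot": [0, 0, 0]},
  {"delta_pos": [0, 0, 0.04], "rot": [0, 0, 0]},
  {"delta_pos": [0, 0, 0.04], "rot": [0, 0, 0]},
  {"delta_pos": [0, 0, 0.03], "rot": [0, 0, 0]},
  {"delta_pos": [0, 0, 0.03], "rot": [0, 0, 0]},
  {"delta_pos": [0, 0, 0.02], "rot": [0, 0, 0]},
  {"delta_pos": [0, 0, 0.02], "rot": [0, 0, 0]},
  {"delta_pos": [0, 0, 0], "rot": [0, 0, 0]},
  {"delta_pos": [0, 0, 0], "rot": [0, 0, 0]},
])

```text
time: 5.78
ee_pos: [0.5271, 0.1237, 0.0415]
tool_rot: [0.792, 0.611, -0.0, -0.0]
ft_force: [-0.2, -0.4, 0.3]
opening: 0.0852
finger_force: 0.0
```

Call:
servo_tool([
  {"delta_pos": [0, 0, 0], "rot": [0, 0, 0]},
  {"delta_pos": [0, 0, 0], "rot": [0, 0, 0]},
  {"delta_pos": [0, 0, 0], "rot": [0, 0, 0]},
  {"delta_pos": [0, 0, 0], "rot": [0, 0, 0]},
  {"delta_pos": [0, 0, 0], "rot": [0, 0, 0]},
  {"delta_pos": [0, 0, 0], "rot": [0, 0, 0]},
  {"delta_pos": [0, 0, 0], "rot": [0, 0, 0]},
  {"delta_pos": [0, 0, 0], "rot": [0, 0, 0]},
  {"delta_pos": [0, 0, 0], "rot": [0, 0, 0]},
  {"delta_pos": [0, 0, 0], "rot": [0, 0, 0]},
], hand=1, newtons=40)

```text
time: 6.62
ee_pos: [0.5272, 0.1237, 0.0418]
tool_rot: [0.792, 0.611, 0.0, 0.0]
ft_force: [-1.7, -0.0, 6.5]
opening: 0.0355
finger_force: 40.6
```

Run:
```python
from h import *
go(*G["yellow"],.043,-14.7)
p,d=snapshot("side"); cv2.imwrite("pics/s2.png",cv2.resize(p[200:350,230:380],None,fx=4,fy=4))
```

```text
[0.5272 0.1237 0.0418] ang -14.70 z [ 7.e-04  0.e+00 -1.e+00] turn share -0.000 shares now-axes [ 0.0012  0.0022 -0.0031] open 0.0355 F [-1.7 -0.   6.5]
```

View pics/s2.png

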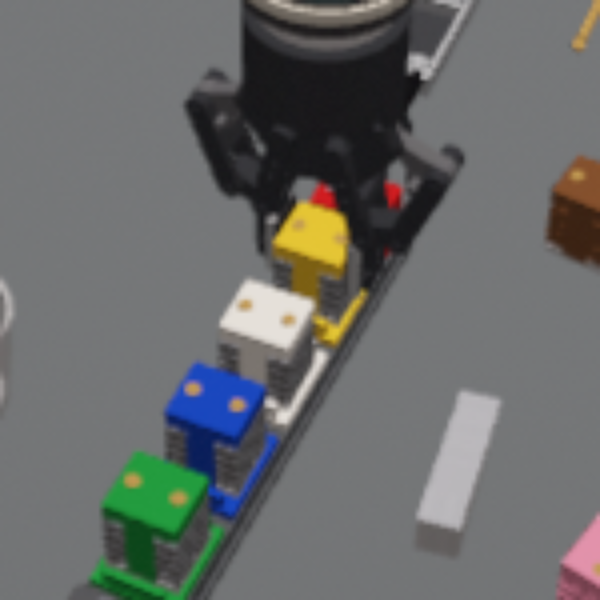

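Yellow (crop 310,235) is held squarely, with the opening at 35.5 mm and a 40 N grip. Lift and carry it.

Call:
servo_tool([
  {"delta_pos": [0, 0, -0.04], "rot": [0, 0, 0]},
  {"delta_pos": [0, 0, -0.07], "rot": [0, 0, 0]},
  {"delta_pos": [0, 0, -0.07], "rot": [0, 0, 0]},
  {"delta_pos": [0, 0, -0.07], "rot": [0, 0, 0]},
  {"delta_pos": [-0.05, 0.007, 0], "rot": [0, 0, 0]},
  {"delta_pos": [-0.08, 0.011, 0], "rot": [0, 0, 0]},
  {"delta_pos": [-0.08, 0.011, 0], "rot": [0, 0, 0]},
  {"delta_pos": [-0.08, 0.011, 0], "rot": [0, 0, 0]},
  {"delta_pos": [-0.08, 0.011, 0], "rot": [0, 0, 0]},
  {"delta_pos": [-0.08, 0.011, 0], "rot": [0, 0, 0]},
])

```text
time: 7.5
ee_pos: [0.5047, -0.0581, 0.1413]
tool_rot: [0.792, 0.611, -0.0, -0.0]
ft_force: [0.3, 0.2, -1.8]
opening: 0.0353
finger_force: 40.7
```

Call:
servo_tool([
  {"delta_pos": [-0.08, 0.011, 0], "rot": [0, 0, 0]},
  {"delta_pos": [-0.08, 0.011, 0], "rot": [0, 0, 0]},
  {"delta_pos": [-0.08, 0.011, 0], "rot": [0, 0, 0]},
  {"delta_pos": [-0.08, 0.011, 0], "rot": [0, 0, 0]},
  {"delta_pos": [-0.08, 0.011, 0], "rot": [0, 0, 0]},
  {"delta_pos": [-0.08, 0.011, 0], "rot": [0, 0, 0]},
  {"delta_pos": [-0.04, 0.006, 0], "rot": [0, 0, 0]},
  {"delta_pos": [0, 0, 0], "rot": [0, 0, -0.087]},
  {"delta_pos": [0, 0, 0], "rot": [0, 0, 0]},
  {"delta_pos": [0, 0, 0], "rot": [0, 0, 0]},
])

```text
time: 8.33
ee_pos: [0.4802, -0.2651, 0.1411]
tool_rot: [0.778, 0.628, -0.0, -0.0]
ft_force: [0.6, 0.7, -2.0]
opening: 0.0357
finger_force: 40.7
```

Run:
```python
from h import *
go(*T["yellow"],.028,-12.1)
```

```text
[ 0.4802 -0.2651  0.1411] ang -12.17 z [-4.e-04  4.e-04 -1.e+00] turn share -0.002 shares now-axes [-0.0022  0.0012  0.2828] open 0.0357 F [ 0.6  0.7 -2. ]
```

Call:
servo_tool([
  {"delta_pos": [-0.002, 0.001, 0.04], "rot": [0, 0, 0]},
  {"delta_pos": [0, 0, 0.06], "rot": [0, 0, 0]},
  {"delta_pos": [0, 0, 0.06], "rot": [0, 0, 0]},
  {"delta_pos": [0, 0, 0.05], "rot": [0, 0, 0]},
  {"delta_pos": [0, 0, 0.03], "rot": [0, 0, 0]},
  {"delta_pos": [0, 0, 0.02], "rot": [0, 0, 0]},
  {"delta_pos": [0, 0, 0.01], "rot": [0, 0, 0]},
  {"delta_pos": [0, 0, 0.008], "rot": [0, 0, 0]},
  {"delta_pos": [0, 0, 0], "rot": [0, 0, 0]},
  {"delta_pos": [0, 0, 0], "rot": [0, 0, 0]},
])

```text
time: 9.17
ee_pos: [0.481, -0.2662, 0.0307]
tool_rot: [0.778, 0.629, 0.0, 0.0]
ft_force: [0.1, 0.8, -1.4]
opening: 0.0353
finger_force: 40.6
```

Run:
```python
from h import *
go(*T["yellow"],.028,-12.1)
p,d=snapshot("side"); cv2.imwrite("pics/s3.png",cv2.resize(p[110:240,270:420],None,fx=4,fy=4))
```

```text
[ 0.481  -0.2662  0.0307] ang -12.10 z [ 7.e-04 -5.e-04 -1.e+00] turn share 0.000 shares now-axes [ 0.0003 -0.0015  0.0067] open 0.0353 F [ 0.1  0.8 -1.4]
```

View pics/s3.png

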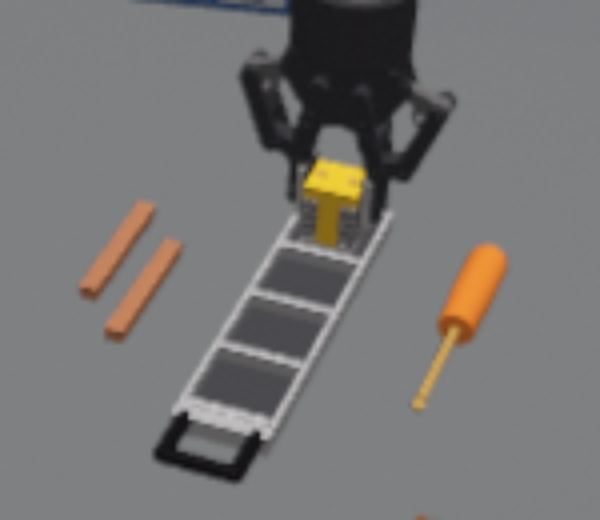

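Yellow (crop 335,205) sits centred inside the nose pocket, just above the floor. Lowering it the last bit until it touches.

Call:
servo_tool([
  {"delta_pos": [0, 0, 0.002], "rot": [0, 0, 0]},
  {"delta_pos": [0, 0, 0.002], "rot": [0, 0, 0]},
  {"delta_pos": [0, 0, 0.002], "rot": [0, 0, 0]},
  {"delta_pos": [0, 0, 0.002], "rot": [0, 0, 0]},
  {"delta_pos": [0, 0, 0], "rot": [0, 0, 0]},
  {"delta_pos": [0, 0, 0], "rot": [0, 0, 0]},
  {"delta_pos": [0, 0, 0], "rot": [0, 0, 0]},
  {"delta_pos": [0, 0, 0], "rot": [0, 0, 0]},
  {"delta_pos": [0, 0, 0], "rot": [0, 0, 0]},
  {"delta_pos": [0, 0, 0], "rot": [0, 0, 0]},
])

```text
time: 10.05
ee_pos: [0.4807, -0.2663, 0.0277]
tool_rot: [0.778, 0.629, 0.0, 0.0]
ft_force: [-2.8, 2.3, 14.2]
opening: 0.0354
finger_force: 42.4
```

Call:
servo_tool([
  {"delta_pos": [0, 0, 0], "rot": [0, 0, 0]},
  {"delta_pos": [0, 0, 0], "rot": [0, 0, 0]},
  {"delta_pos": [0, 0, 0], "rot": [0, 0, 0]},
  {"delta_pos": [0, 0, 0], "rot": [0, 0, 0]},
  {"delta_pos": [0, 0, 0], "rot": [0, 0, 0]},
  {"delta_pos": [0, 0, 0], "rot": [0, 0, 0]},
  {"delta_pos": [0, 0, 0], "rot": [0, 0, 0]},
  {"delta_pos": [0, 0, 0], "rot": [0, 0, 0]},
  {"delta_pos": [0, 0, 0], "rot": [0, 0, 0]},
  {"delta_pos": [0, 0, 0], "rot": [0, 0, 0]},
], hand=0)

```text
time: 10.88
ee_pos: [0.4806, -0.2661, 0.0269]
tool_rot: [0.778, 0.629, 0.0, 0.0]
ft_force: [-0.9, 0.4, -0.0]
opening: 0.0852
finger_force: 0.0
```

Call:
servo_tool([
  {"delta_pos": [0, 0, -0.05], "rot": [0, 0, 0]},
  {"delta_pos": [0, 0, -0.08], "rot": [0, 0, 0]},
  {"delta_pos": [0, 0, -0.08], "rot": [0, 0, 0]},
  {"delta_pos": [0, 0, -0.05], "rot": [0, 0, 0.087]},
  {"delta_pos": [0.08, -0.01, 0], "rot": [0, 0, 0]},
  {"delta_pos": [0.09, -0.01, 0], "rot": [0, 0, 0]},
  {"delta_pos": [0.09, -0.01, 0], "rot": [0, 0, 0]},
  {"delta_pos": [0.09, -0.01, 0], "rot": [0, 0, 0]},
  {"delta_pos": [0.09, -0.01, 0], "rot": [0, 0, 0]},
  {"delta_pos": [0.09, -0.01, 0], "rot": [0, 0, 0]},
])

```text
time: 11.72
ee_pos: [0.5111, -0.0533, 0.131]
tool_rot: [0.792, 0.611, 0.0, 0.0]
ft_force: [1.2, -0.0, -0.1]
opening: 0.0853
finger_force: 0.0
```

Call:
servo_tool([
  {"delta_pos": [0.09, -0.01, 0], "rot": [0, 0, 0]},
  {"delta_pos": [0.09, -0.01, 0], "rot": [0, 0, 0]},
  {"delta_pos": [0.09, -0.01, 0], "rot": [0, 0, 0]},
  {"delta_pos": [0.09, -0.01, 0], "rot": [0, 0, 0]},
  {"delta_pos": [0.09, -0.01, 0], "rot": [0, 0, 0]},
  {"delta_pos": [0.09, -0.01, 0], "rot": [0, 0, 0]},
  {"delta_pos": [0.04, -0.01, 0], "rot": [0, 0, 0]},
  {"delta_pos": [0, 0, 0], "rot": [0, 0, 0]},
  {"delta_pos": [0, 0, 0], "rot": [0, 0, 0]},
  {"delta_pos": [0, 0, 0], "rot": [0, 0, 0]},
])

```text
time: 12.55
ee_pos: [0.5429, 0.176, 0.1308]
tool_rot: [0.792, 0.611, -0.0, 0.0]
ft_force: [0.3, 0.3, 1.1]
opening: 0.0854
finger_force: 0.0
```

Run:
```python
from h import *
go(*G["white"],.042,-14.7)
p,d=snapshot("side"); cv2.imwrite("pics/s4.png",cv2.resize(p[130:360,230:430],None,fx=2.6,fy=2.6))
for c in cut_out("carrier_yellow","side")[:2]:
    P=cloud("side",d,c["pixels"]); zt=np.percentile(P[:,2],90); Q=P[P[:,2]>zt-.004]; print(c["confidence"],Q.mean(0),zt)
```

```text
[0.5429 0.176  0.1308] ang -14.71 z [-2.e-04 -3.e-04 -1.e+00] turn share -0.000 shares now-axes [ 0.0068 -0.0015  0.2221] open 0.0854 F [0.3 0.3 1.1]
0.65 [ 0.48102208 -0.26044978  0.04648332] 0.047162941812765924
0.43 [ 0.49583004 -0.16328548  0.02025972] 0.012935176391173675
```

View pics/s4.png

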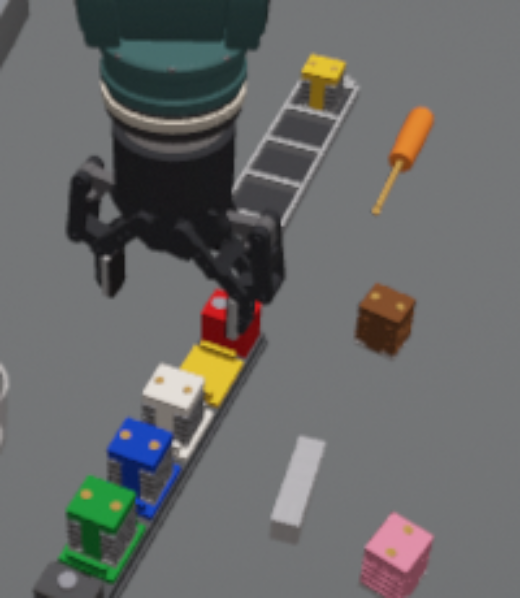

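The yellow carrier stands upright in the nose pocket (crop 323,80) and its nest is empty; the gripper is over white. Now the same cycle for white.

Call:
servo_tool([
  {"delta_pos": [0.007, -0.0015, 0.042], "rot": [0, 0, 0]},
  {"delta_pos": [0, 0, 0.05], "rot": [0, 0, 0]},
  {"delta_pos": [0, 0, 0.05], "rot": [0, 0, 0]},
  {"delta_pos": [0, 0, 0.04], "rot": [0, 0, 0]},
  {"delta_pos": [0, 0, 0.02], "rot": [0, 0, 0]},
  {"delta_pos": [0, 0, 0.02], "rot": [0, 0, 0]},
  {"delta_pos": [0, 0, 0], "rot": [0, 0, 0]},
  {"delta_pos": [0, 0, 0], "rot": [0, 0, 0]},
  {"delta_pos": [0, 0, 0], "rot": [0, 0, 0]},
  {"delta_pos": [0, 0, 0], "rot": [0, 0, 0]},
])

```text
time: 13.48
ee_pos: [0.5437, 0.1794, 0.0429]
tool_rot: [0.792, 0.611, 0.001, 0.0]
ft_force: [-1.0, -0.5, 0.1]
opening: 0.0854
finger_force: 0.0
```

Call:
servo_tool([
  {"delta_pos": [0, 0, 0], "rot": [0, 0, 0]},
  {"delta_pos": [0, 0, 0], "rot": [0, 0, 0]},
  {"delta_pos": [0, 0, 0], "rot": [0, 0, 0]},
  {"delta_pos": [0, 0, 0], "rot": [0, 0, 0]},
  {"delta_pos": [0, 0, 0], "rot": [0, 0, 0]},
  {"delta_pos": [0, 0, 0], "rot": [0, 0, 0]},
  {"delta_pos": [0, 0, 0], "rot": [0, 0, 0]},
  {"delta_pos": [0, 0, 0], "rot": [0, 0, 0]},
  {"delta_pos": [0, 0, 0], "rot": [0, 0, 0]},
  {"delta_pos": [0, 0, 0], "rot": [0, 0, 0]},
], hand=1, newtons=40)

```text
time: 14.32
ee_pos: [0.5432, 0.1795, 0.0423]
tool_rot: [0.792, 0.611, 0.0, 0.0]
ft_force: [-0.8, 0.0, 5.3]
opening: 0.0356
finger_force: 40.6
```

Call:
servo_tool([
  {"delta_pos": [0, 0, -0.04], "rot": [0, 0, 0]},
  {"delta_pos": [0, 0, -0.07], "rot": [0, 0, 0]},
  {"delta_pos": [0, 0, -0.07], "rot": [0, 0, 0]},
  {"delta_pos": [0, 0, -0.07], "rot": [0, 0, 0]},
  {"delta_pos": [-0.05, 0.007, 0], "rot": [0, 0, 0]},
  {"delta_pos": [-0.08, 0.01, 0], "rot": [0, 0, 0]},
  {"delta_pos": [-0.08, 0.01, 0], "rot": [0, 0, 0]},
  {"delta_pos": [-0.08, 0.01, 0], "rot": [0, 0, 0]},
  {"delta_pos": [-0.08, 0.01, 0], "rot": [0, 0, 0]},
  {"delta_pos": [-0.08, 0.01, 0], "rot": [0, 0, 0]},
])

```text
time: 15.15
ee_pos: [0.5189, -0.0018, 0.1418]
tool_rot: [0.792, 0.611, -0.0, -0.0]
ft_force: [0.9, 0.4, -1.8]
opening: 0.0357
finger_force: 40.9
```

Call:
servo_tool([
  {"delta_pos": [-0.08, 0.01, 0], "rot": [0, 0, 0]},
  {"delta_pos": [-0.08, 0.01, 0], "rot": [0, 0, 0]},
  {"delta_pos": [-0.08, 0.01, 0], "rot": [0, 0, 0]},
  {"delta_pos": [-0.08, 0.01, 0], "rot": [0, 0, 0]},
  {"delta_pos": [-0.08, 0.01, 0], "rot": [0, 0, 0]},
  {"delta_pos": [-0.08, 0.01, 0], "rot": [0, 0, 0]},
  {"delta_pos": [-0.04, 0.006, 0], "rot": [0, 0, 0]},
  {"delta_pos": [0, 0, 0], "rot": [0, 0, -0.087]},
  {"delta_pos": [0, 0, 0], "rot": [0, 0, 0]},
  {"delta_pos": [0, 0, 0], "rot": [0, 0, 0]},
])

```text
time: 15.98
ee_pos: [0.492, -0.2082, 0.1418]
tool_rot: [0.778, 0.628, -0.0, -0.0]
ft_force: [-0.3, 0.9, -3.8]
opening: 0.035
finger_force: 40.8
```

Run:
```python
from h import *
go(*T["white"],.028,-12.1)
```

```text
[ 0.492  -0.2082  0.1418] ang -12.17 z [-6.e-04  5.e-04 -1.e+00] turn share -0.002 shares now-axes [-0.0055  0.0021  0.2844] open 0.035 F [-0.3  0.9 -3.8]
```

Call:
servo_tool([
  {"delta_pos": [-0.005, 0.002, 0.04], "rot": [0, 0, 0]},
  {"delta_pos": [0, 0, 0.06], "rot": [0, 0, 0]},
  {"delta_pos": [0, 0, 0.06], "rot": [0, 0, 0]},
  {"delta_pos": [0, 0, 0.05], "rot": [0, 0, 0]},
  {"delta_pos": [0, 0, 0.03], "rot": [0, 0, 0]},
  {"delta_pos": [0, 0, 0.02], "rot": [0, 0, 0]},
  {"delta_pos": [0, 0, 0.01], "rot": [0, 0, 0]},
  {"delta_pos": [0, 0, 0.007], "rot": [0, 0, 0]},
  {"delta_pos": [0, 0, 0.003], "rot": [0, 0, 0]},
  {"delta_pos": [0, 0, 0.003], "rot": [0, 0, 0]},
])

```text
time: 16.82
ee_pos: [0.493, -0.2106, 0.0294]
tool_rot: [0.778, 0.629, 0.0, 0.0]
ft_force: [-0.3, -0.1, -2.6]
opening: 0.0354
finger_force: 40.8
```

Call:
servo_tool([
  {"delta_pos": [0, 0, 0.002], "rot": [0, 0, 0]},
  {"delta_pos": [0, 0, 0.001], "rot": [0, 0, 0]},
  {"delta_pos": [0, 0, 0], "rot": [0, 0, 0]},
  {"delta_pos": [0, 0, 0], "rot": [0, 0, 0]},
  {"delta_pos": [0, 0, 0], "rot": [0, 0, 0]},
  {"delta_pos": [0, 0, 0], "rot": [0, 0, 0]},
  {"delta_pos": [0, 0, 0], "rot": [0, 0, 0]},
  {"delta_pos": [0, 0, 0], "rot": [0, 0, 0]},
  {"delta_pos": [0, 0, 0], "rot": [0, 0, 0]},
  {"delta_pos": [0, 0, 0], "rot": [0, 0, 0]},
])

```text
time: 17.65
ee_pos: [0.4929, -0.2107, 0.0283]
tool_rot: [0.778, 0.629, 0.0, 0.0]
ft_force: [-1.1, 1.7, 7.1]
opening: 0.0353
finger_force: 41.8
```

Call:
servo_tool([
  {"delta_pos": [0, 0, 0], "rot": [0, 0, 0]},
  {"delta_pos": [0, 0, 0], "rot": [0, 0, 0]},
  {"delta_pos": [0, 0, 0], "rot": [0, 0, 0]},
  {"delta_pos": [0, 0, 0], "rot": [0, 0, 0]},
  {"delta_pos": [0, 0, 0], "rot": [0, 0, 0]},
  {"delta_pos": [0, 0, 0], "rot": [0, 0, 0]},
  {"delta_pos": [0, 0, 0], "rot": [0, 0, 0]},
  {"delta_pos": [0, 0, 0], "rot": [0, 0, 0]},
  {"delta_pos": [0, 0, 0], "rot": [0, 0, 0]},
  {"delta_pos": [0, 0, 0], "rot": [0, 0, 0]},
], hand=0)

```text
time: 18.48
ee_pos: [0.4926, -0.2105, 0.0277]
tool_rot: [0.778, 0.629, -0.0, -0.0]
ft_force: [0.2, -0.0, -0.2]
opening: 0.0853
finger_force: 0.0
```

Call:
servo_tool([
  {"delta_pos": [0, 0, -0.05], "rot": [0, 0, 0]},
  {"delta_pos": [0, 0, -0.08], "rot": [0, 0, 0]},
  {"delta_pos": [0, 0, -0.08], "rot": [0, 0, 0]},
  {"delta_pos": [0, 0, -0.05], "rot": [0, 0, 0.087]},
  {"delta_pos": [0.08, -0.01, 0], "rot": [0, 0, 0]},
  {"delta_pos": [0.09, -0.01, 0], "rot": [0, 0, 0]},
  {"delta_pos": [0.09, -0.01, 0], "rot": [0, 0, 0]},
  {"delta_pos": [0.09, -0.01, 0], "rot": [0, 0, 0]},
  {"delta_pos": [0.09, -0.01, 0], "rot": [0, 0, 0]},
  {"delta_pos": [0.09, -0.01, 0], "rot": [0, 0, 0]},
])

```text
time: 19.32
ee_pos: [0.5231, 0.0024, 0.1318]
tool_rot: [0.792, 0.611, 0.0, 0.0]
ft_force: [1.5, -0.5, -0.1]
opening: 0.0854
finger_force: 0.0
```

Call:
servo_tool([
  {"delta_pos": [0.09, -0.01, 0], "rot": [0, 0, 0]},
  {"delta_pos": [0.09, -0.01, 0], "rot": [0, 0, 0]},
  {"delta_pos": [0.09, -0.01, 0], "rot": [0, 0, 0]},
  {"delta_pos": [0.09, -0.01, 0], "rot": [0, 0, 0]},
  {"delta_pos": [0.09, -0.01, 0], "rot": [0, 0, 0]},
  {"delta_pos": [0.09, -0.01, 0], "rot": [0, 0, 0]},
  {"delta_pos": [0.045, -0.01, 0], "rot": [0, 0, 0]},
  {"delta_pos": [0, 0, 0], "rot": [0, 0, 0]},
  {"delta_pos": [0, 0, 0], "rot": [0, 0, 0]},
  {"delta_pos": [0, 0, 0], "rot": [0, 0, 0]},
])

```text
time: 20.15
ee_pos: [0.5554, 0.2336, 0.1315]
tool_rot: [0.792, 0.611, -0.0, 0.0]
ft_force: [-0.0, 0.4, 0.2]
opening: 0.0854
finger_force: 0.0
```

Run:
```python
from h import *
go(*G["blue"],.042,-14.7)
p,d=snapshot("side")
for k in("white","blue"):
  for c in cut_out("carrier_"+k,"side")[:3]:
    P=cloud("side",d,c["pixels"]); zt=np.percentile(P[:,2],90); Q=P[P[:,2]>zt-.004]; print(k,c["confidence"],Q.mean(0),zt)
```

```text
[0.5554 0.2336 0.1315] ang -14.71 z [-4.e-04 -3.e-04 -1.e+00] turn share -0.000 shares now-axes [-0.0021  0.0028  0.2238] open 0.0854 F [-0.   0.4  0.2]
white 0.88 [0.39717088 0.05194494 0.04274024] 0.04361861942783285
white 0.61 [ 0.49378735 -0.20604729  0.04624202] 0.046898112027741634
blue 0.79 [0.6894032  0.31697211 0.04279618] 0.043821856712950226
blue 0.62 [0.55556088 0.23688833 0.06078311] 0.06175593008435369
blue 0.61 [0.37443103 0.27244565 0.04294967] 0.04399803902672639
```

Call:
servo_tool([
  {"delta_pos": [-0.002, 0.003, 0.043], "rot": [0, 0, 0]},
  {"delta_pos": [0, 0, 0.05], "rot": [0, 0, 0]},
  {"delta_pos": [0, 0, 0.05], "rot": [0, 0, 0]},
  {"delta_pos": [0, 0, 0.04], "rot": [0, 0, 0]},
  {"delta_pos": [0, 0, 0.02], "rot": [0, 0, 0]},
  {"delta_pos": [0, 0, 0.02], "rot": [0, 0, 0]},
  {"delta_pos": [0, 0, 0], "rot": [0, 0, 0]},
  {"delta_pos": [0, 0, 0], "rot": [0, 0, 0]},
  {"delta_pos": [0, 0, 0], "rot": [0, 0, 0]},
  {"delta_pos": [0, 0, 0], "rot": [0, 0, 0]},
])

```text
time: 21.13
ee_pos: [0.557, 0.2331, 0.0433]
tool_rot: [0.792, 0.611, 0.001, 0.0]
ft_force: [-0.1, -0.4, 0.0]
opening: 0.0857
finger_force: 0.0
```

Call:
servo_tool([
  {"delta_pos": [0, 0, 0], "rot": [0, 0, 0]},
  {"delta_pos": [0, 0, 0], "rot": [0, 0, 0]},
  {"delta_pos": [0, 0, 0], "rot": [0, 0, 0]},
  {"delta_pos": [0, 0, 0], "rot": [0, 0, 0]},
  {"delta_pos": [0, 0, 0], "rot": [0, 0, 0]},
  {"delta_pos": [0, 0, 0], "rot": [0, 0, 0]},
  {"delta_pos": [0, 0, 0], "rot": [0, 0, 0]},
  {"delta_pos": [0, 0, 0], "rot": [0, 0, 0]},
  {"delta_pos": [0, 0, 0], "rot": [0, 0, 0]},
  {"delta_pos": [0, 0, 0], "rot": [0, 0, 0]},
], hand=1, newtons=40)

```text
time: 21.97
ee_pos: [0.5565, 0.2331, 0.0427]
tool_rot: [0.792, 0.611, 0.0, 0.0]
ft_force: [-1.4, 0.4, 5.6]
opening: 0.0354
finger_force: 40.8
```

Call:
servo_tool([
  {"delta_pos": [0, 0, -0.04], "rot": [0, 0, 0]},
  {"delta_pos": [0, 0, -0.07], "rot": [0, 0, 0]},
  {"delta_pos": [0, 0, -0.07], "rot": [0, 0, 0]},
  {"delta_pos": [0, 0, -0.07], "rot": [0, 0, 0]},
  {"delta_pos": [-0.05, 0.007, 0], "rot": [0, 0, 0]},
  {"delta_pos": [-0.08, 0.01, 0], "rot": [0, 0, 0]},
  {"delta_pos": [-0.08, 0.01, 0], "rot": [0, 0, 0]},
  {"delta_pos": [-0.08, 0.01, 0], "rot": [0, 0, 0]},
  {"delta_pos": [-0.08, 0.01, 0], "rot": [0, 0, 0]},
  {"delta_pos": [-0.08, 0.01, 0], "rot": [0, 0, 0]},
])

```text
time: 22.8
ee_pos: [0.5322, 0.0517, 0.1422]
tool_rot: [0.792, 0.611, -0.0, -0.0]
ft_force: [0.5, -0.3, -1.4]
opening: 0.0356
finger_force: 40.8
```

Call:
servo_tool([
  {"delta_pos": [-0.08, 0.01, 0], "rot": [0, 0, 0]},
  {"delta_pos": [-0.08, 0.01, 0], "rot": [0, 0, 0]},
  {"delta_pos": [-0.08, 0.01, 0], "rot": [0, 0, 0]},
  {"delta_pos": [-0.08, 0.01, 0], "rot": [0, 0, 0]},
  {"delta_pos": [-0.08, 0.01, 0], "rot": [0, 0, 0]},
  {"delta_pos": [-0.08, 0.01, 0], "rot": [0, 0, 0]},
  {"delta_pos": [-0.04, 0.006, 0], "rot": [0, 0, 0]},
  {"delta_pos": [0, 0, 0], "rot": [0, 0, -0.087]},
  {"delta_pos": [0, 0, 0], "rot": [0, 0, 0]},
  {"delta_pos": [0, 0, 0], "rot": [0, 0, 0]},
])

```text
time: 23.63
ee_pos: [0.5053, -0.1547, 0.1422]
tool_rot: [0.778, 0.628, -0.0, -0.0]
ft_force: [0.1, 0.3, -1.4]
opening: 0.0353
finger_force: 40.8
```

Run:
```python
from h import *
go(*T["blue"],.028,-12.1)
```

```text
[ 0.5053 -0.1547  0.1422] ang -12.17 z [-6.e-04  4.e-04 -1.e+00] turn share -0.002 shares now-axes [-0.0026 -0.0019  0.2855] open 0.0353 F [ 0.1  0.3 -1.4]
```

Call:
servo_tool([
  {"delta_pos": [-0.003, -0.002, 0.04], "rot": [0, 0, 0]},
  {"delta_pos": [0, 0, 0.06], "rot": [0, 0, 0]},
  {"delta_pos": [0, 0, 0.06], "rot": [0, 0, 0]},
  {"delta_pos": [0, 0, 0.05], "rot": [0, 0, 0]},
  {"delta_pos": [0, 0, 0.03], "rot": [0, 0, 0]},
  {"delta_pos": [0, 0, 0.02], "rot": [0, 0, 0]},
  {"delta_pos": [0, 0, 0.01], "rot": [0, 0, 0]},
  {"delta_pos": [0, 0, 0.007], "rot": [0, 0, 0]},
  {"delta_pos": [0, 0, 0.003], "rot": [0, 0, 0]},
  {"delta_pos": [0, 0, 0.003], "rot": [0, 0, 0]},
])

```text
time: 24.47
ee_pos: [0.505, -0.1559, 0.0298]
tool_rot: [0.778, 0.629, 0.0, 0.0]
ft_force: [0.3, -0.4, -2.0]
opening: 0.0357
finger_force: 40.7
```

Call:
servo_tool([
  {"delta_pos": [0, 0, 0.002], "rot": [0, 0, 0]},
  {"delta_pos": [0, 0, 0.001], "rot": [0, 0, 0]},
  {"delta_pos": [0, 0, 0], "rot": [0, 0, 0]},
  {"delta_pos": [0, 0, 0], "rot": [0, 0, 0]},
  {"delta_pos": [0, 0, 0], "rot": [0, 0, 0]},
  {"delta_pos": [0, 0, 0], "rot": [0, 0, 0]},
  {"delta_pos": [0, 0, 0], "rot": [0, 0, 0]},
  {"delta_pos": [0, 0, 0], "rot": [0, 0, 0]},
  {"delta_pos": [0, 0, 0], "rot": [0, 0, 0]},
  {"delta_pos": [0, 0, 0], "rot": [0, 0, 0]},
])

```text
time: 25.3
ee_pos: [0.5049, -0.1559, 0.0287]
tool_rot: [0.778, 0.629, 0.0, 0.0]
ft_force: [-0.8, 1.2, 6.6]
opening: 0.0352
finger_force: 41.7
```

Blue is in contact with the floor. Releasing it and going on to green.

Call:
servo_tool([
  {"delta_pos": [0, 0, 0], "rot": [0, 0, 0]},
  {"delta_pos": [0, 0, 0], "rot": [0, 0, 0]},
  {"delta_pos": [0, 0, 0], "rot": [0, 0, 0]},
  {"delta_pos": [0, 0, 0], "rot": [0, 0, 0]},
  {"delta_pos": [0, 0, 0], "rot": [0, 0, 0]},
  {"delta_pos": [0, 0, 0], "rot": [0, 0, 0]},
  {"delta_pos": [0, 0, 0], "rot": [0, 0, 0]},
  {"delta_pos": [0, 0, 0], "rot": [0, 0, 0]},
  {"delta_pos": [0, 0, 0], "rot": [0, 0, 0]},
  {"delta_pos": [0, 0, 0], "rot": [0, 0, 0]},
], hand=0)

```text
time: 26.13
ee_pos: [0.5046, -0.1558, 0.0281]
tool_rot: [0.778, 0.629, 0.0, 0.0]
ft_force: [-0.0, 0.1, 0.2]
opening: 0.0857
finger_force: 0.0
```

Call:
servo_tool([
  {"delta_pos": [0, 0, -0.05], "rot": [0, 0, 0]},
  {"delta_pos": [0, 0, -0.08], "rot": [0, 0, 0]},
  {"delta_pos": [0, 0, -0.08], "rot": [0, 0, 0]},
  {"delta_pos": [0, 0, -0.05], "rot": [0, 0, 0.087]},
  {"delta_pos": [0.08, -0.01, 0], "rot": [0, 0, 0]},
  {"delta_pos": [0.09, -0.01, 0], "rot": [0, 0, 0]},
  {"delta_pos": [0.09, -0.01, 0], "rot": [0, 0, 0]},
  {"delta_pos": [0.09, -0.01, 0], "rot": [0, 0, 0]},
  {"delta_pos": [0.09, -0.01, 0], "rot": [0, 0, 0]},
  {"delta_pos": [0.09, -0.01, 0], "rot": [0, 0, 0]},
])

```text
time: 26.97
ee_pos: [0.5351, 0.0571, 0.1322]
tool_rot: [0.792, 0.611, 0.0, 0.0]
ft_force: [1.4, -0.4, -0.4]
opening: 0.0853
finger_force: 0.0
```

Call:
servo_tool([
  {"delta_pos": [0.09, -0.01, 0], "rot": [0, 0, 0]},
  {"delta_pos": [0.09, -0.01, 0], "rot": [0, 0, 0]},
  {"delta_pos": [0.09, -0.01, 0], "rot": [0, 0, 0]},
  {"delta_pos": [0.09, -0.01, 0], "rot": [0, 0, 0]},
  {"delta_pos": [0.09, -0.01, 0], "rot": [0, 0, 0]},
  {"delta_pos": [0.09, -0.01, 0], "rot": [0, 0, 0]},
  {"delta_pos": [0.043, -0.008, 0], "rot": [0, 0, 0]},
  {"delta_pos": [0, 0, 0], "rot": [0, 0, 0]},
  {"delta_pos": [0, 0, 0], "rot": [0, 0, 0]},
  {"delta_pos": [0, 0, 0], "rot": [0, 0, 0]},
])

```text
time: 27.8
ee_pos: [0.5679, 0.2872, 0.1319]
tool_rot: [0.792, 0.611, -0.0, 0.0]
ft_force: [0.7, 0.1, 0.8]
opening: 0.0852
finger_force: 0.0
```

Run:
```python
from h import *
go(*G["green"],.0425,-14.7)
```

```text
[0.5679 0.2872 0.1319] ang -14.72 z [-4.e-04 -4.e-04 -1.e+00] turn share -0.001 shares now-axes [-0.0015  0.008   0.2235] open 0.0852 F [0.7 0.1 0.8]
```

Call:
servo_tool([
  {"delta_pos": [-0.0015, 0.008, 0.043], "rot": [0, 0, 0]},
  {"delta_pos": [0, 0, 0.05], "rot": [0, 0, 0]},
  {"delta_pos": [0, 0, 0.05], "rot": [0, 0, 0]},
  {"delta_pos": [0, 0, 0.04], "rot": [0, 0, 0]},
  {"delta_pos": [0, 0, 0.02], "rot": [0, 0, 0]},
  {"delta_pos": [0, 0, 0.02], "rot": [0, 0, 0]},
  {"delta_pos": [0, 0, 0], "rot": [0, 0, 0]},
  {"delta_pos": [0, 0, 0], "rot": [0, 0, 0]},
  {"delta_pos": [0, 0, 0], "rot": [0, 0, 0]},
  {"delta_pos": [0, 0, 0], "rot": [0, 0, 0]},
])

```text
time: 28.63
ee_pos: [0.5715, 0.2866, 0.0438]
tool_rot: [0.792, 0.611, 0.001, 0.0]
ft_force: [1.1, 0.0, -0.6]
opening: 0.0853
finger_force: 0.0
```

Call:
servo_tool([
  {"delta_pos": [0, 0, 0], "rot": [0, 0, 0]},
  {"delta_pos": [0, 0, 0], "rot": [0, 0, 0]},
  {"delta_pos": [0, 0, 0], "rot": [0, 0, 0]},
  {"delta_pos": [0, 0, 0], "rot": [0, 0, 0]},
  {"delta_pos": [0, 0, 0], "rot": [0, 0, 0]},
  {"delta_pos": [0, 0, 0], "rot": [0, 0, 0]},
  {"delta_pos": [0, 0, 0], "rot": [0, 0, 0]},
  {"delta_pos": [0, 0, 0], "rot": [0, 0, 0]},
  {"delta_pos": [0, 0, 0], "rot": [0, 0, 0]},
  {"delta_pos": [0, 0, 0], "rot": [0, 0, 0]},
], hand=1, newtons=40)

```text
time: 29.47
ee_pos: [0.5711, 0.2865, 0.0431]
tool_rot: [0.792, 0.611, 0.0, 0.0]
ft_force: [-0.0, 0.2, 5.2]
opening: 0.0356
finger_force: 40.7
```

Call:
servo_tool([
  {"delta_pos": [0, 0, -0.04], "rot": [0, 0, 0]},
  {"delta_pos": [0, 0, -0.07], "rot": [0, 0, 0]},
  {"delta_pos": [0, 0, -0.07], "rot": [0, 0, 0]},
  {"delta_pos": [0, 0, -0.07], "rot": [0, 0, 0]},
  {"delta_pos": [-0.05, 0.007, 0], "rot": [0, 0, 0]},
  {"delta_pos": [-0.08, 0.009, 0], "rot": [0, 0, 0]},
  {"delta_pos": [-0.08, 0.009, 0], "rot": [0, 0, 0]},
  {"delta_pos": [-0.08, 0.009, 0], "rot": [0, 0, 0]},
  {"delta_pos": [-0.08, 0.009, 0], "rot": [0, 0, 0]},
  {"delta_pos": [-0.08, 0.009, 0], "rot": [0, 0, 0]},
])

```text
time: 30.3
ee_pos: [0.5447, 0.1057, 0.1426]
tool_rot: [0.792, 0.611, -0.0, -0.0]
ft_force: [1.1, -0.4, -1.1]
opening: 0.0354
finger_force: 40.5
```

Call:
servo_tool([
  {"delta_pos": [-0.08, 0.009, 0], "rot": [0, 0, 0]},
  {"delta_pos": [-0.08, 0.009, 0], "rot": [0, 0, 0]},
  {"delta_pos": [-0.08, 0.009, 0], "rot": [0, 0, 0]},
  {"delta_pos": [-0.08, 0.009, 0], "rot": [0, 0, 0]},
  {"delta_pos": [-0.08, 0.009, 0], "rot": [0, 0, 0]},
  {"delta_pos": [-0.08, 0.009, 0], "rot": [0, 0, 0]},
  {"delta_pos": [-0.04, 0.006, 0], "rot": [0, 0, 0]},
  {"delta_pos": [0, 0, 0], "rot": [0, 0, -0.087]},
  {"delta_pos": [0, 0, 0], "rot": [0, 0, 0]},
  {"delta_pos": [0, 0, 0], "rot": [0, 0, 0]},
])

```text
time: 31.13
ee_pos: [0.5156, -0.1001, 0.1427]
tool_rot: [0.778, 0.628, -0.0, -0.0]
ft_force: [0.7, 0.5, -1.5]
opening: 0.0353
finger_force: 40.5
```

Run:
```python
from h import *
go(*T["green"],.028,-12.1)
```

```text
[ 0.5156 -0.1001  0.1427] ang -12.17 z [-5.e-04  3.e-04 -1.e+00] turn share -0.002 shares now-axes [-0.0007  0.0013  0.2866] open 0.0353 F [ 0.7  0.5 -1.5]
```

Call:
servo_tool([
  {"delta_pos": [-0.001, 0.001, 0.04], "rot": [0, 0, 0]},
  {"delta_pos": [0, 0, 0.06], "rot": [0, 0, 0]},
  {"delta_pos": [0, 0, 0.06], "rot": [0, 0, 0]},
  {"delta_pos": [0, 0, 0.05], "rot": [0, 0, 0]},
  {"delta_pos": [0, 0, 0.03], "rot": [0, 0, 0]},
  {"delta_pos": [0, 0, 0.02], "rot": [0, 0, 0]},
  {"delta_pos": [0, 0, 0.01], "rot": [0, 0, 0]},
  {"delta_pos": [0, 0, 0.007], "rot": [0, 0, 0]},
  {"delta_pos": [0, 0, 0.003], "rot": [0, 0, 0]},
  {"delta_pos": [0, 0, 0.003], "rot": [0, 0, 0]},
])

```text
time: 31.97
ee_pos: [0.5165, -0.1007, 0.0302]
tool_rot: [0.778, 0.629, 0.0, 0.0]
ft_force: [1.0, 0.0, -1.4]
opening: 0.0354
finger_force: 40.4
```

Call:
servo_tool([
  {"delta_pos": [0, 0, 0.002], "rot": [0, 0, 0]},
  {"delta_pos": [0, 0, 0.001], "rot": [0, 0, 0]},
  {"delta_pos": [0, 0, 0], "rot": [0, 0, 0]},
  {"delta_pos": [0, 0, 0], "rot": [0, 0, 0]},
  {"delta_pos": [0, 0, 0], "rot": [0, 0, 0]},
  {"delta_pos": [0, 0, 0], "rot": [0, 0, 0]},
  {"delta_pos": [0, 0, 0], "rot": [0, 0, 0]},
  {"delta_pos": [0, 0, 0], "rot": [0, 0, 0]},
  {"delta_pos": [0, 0, 0], "rot": [0, 0, 0]},
  {"delta_pos": [0, 0, 0], "rot": [0, 0, 0]},
])

```text
time: 32.8
ee_pos: [0.5165, -0.1008, 0.0291]
tool_rot: [0.778, 0.629, 0.0, 0.0]
ft_force: [-0.6, 0.8, 6.2]
opening: 0.0355
finger_force: 41.3
```

Green is in contact too. Release, lift, and back away toward the rail so the tray can be seen.

Call:
servo_tool([
  {"delta_pos": [0, 0, 0], "rot": [0, 0, 0]},
  {"delta_pos": [0, 0, 0], "rot": [0, 0, 0]},
  {"delta_pos": [0, 0, 0], "rot": [0, 0, 0]},
  {"delta_pos": [0, 0, 0], "rot": [0, 0, 0]},
  {"delta_pos": [0, 0, 0], "rot": [0, 0, 0]},
  {"delta_pos": [0, 0, 0], "rot": [0, 0, 0]},
  {"delta_pos": [0, 0, 0], "rot": [0, 0, 0]},
  {"delta_pos": [0, 0, 0], "rot": [0, 0, 0]},
  {"delta_pos": [0, 0, 0], "rot": [0, 0, 0]},
  {"delta_pos": [0, 0, 0], "rot": [0, 0, 0]},
], hand=0)

```text
time: 33.63
ee_pos: [0.5161, -0.1007, 0.0285]
tool_rot: [0.778, 0.629, -0.0, -0.0]
ft_force: [0.5, 0.2, -0.1]
opening: 0.0853
finger_force: 0.0
```

Call:
servo_tool([
  {"delta_pos": [0, 0, -0.05], "rot": [0, 0, 0]},
  {"delta_pos": [0, 0, -0.08], "rot": [0, 0, 0]},
  {"delta_pos": [0, 0, -0.08], "rot": [0, 0, 0]},
  {"delta_pos": [0, 0, -0.08], "rot": [0, 0, 0]},
  {"delta_pos": [0, 0, -0.08], "rot": [0, 0, 0]},
  {"delta_pos": [0.08, 0, 0], "rot": [0, 0, 0]},
  {"delta_pos": [0.09, 0, 0], "rot": [0, 0, 0]},
  {"delta_pos": [0.09, 0, 0], "rot": [0, 0, 0]},
  {"delta_pos": [0.09, 0, 0], "rot": [0, 0, 0]},
  {"delta_pos": [0.09, 0, 0], "rot": [0, 0, 0]},
])

```text
time: 34.47
ee_pos: [0.5531, 0.0731, 0.1766]
tool_rot: [0.778, 0.629, 0.0, 0.0]
ft_force: [1.2, 0.2, 0.5]
opening: 0.0856
finger_force: 0.0
```

Call:
servo_tool([
  {"delta_pos": [0.09, 0, 0], "rot": [0, 0, 0]},
  {"delta_pos": [0.09, 0, 0], "rot": [0, 0, 0]},
  {"delta_pos": [0.09, 0, 0], "rot": [0, 0, 0]},
  {"delta_pos": [0.09, 0, 0], "rot": [0, 0, 0]},
  {"delta_pos": [0.09, 0, 0], "rot": [0, 0, 0]},
  {"delta_pos": [0, 0, 0], "rot": [0, 0, 0]},
  {"delta_pos": [0, 0, 0], "rot": [0, 0, 0]},
  {"delta_pos": [0, 0, 0], "rot": [0, 0, 0]},
  {"delta_pos": [0, 0, 0], "rot": [0, 0, 0]},
  {"delta_pos": [0, 0, 0], "rot": [0, 0, 0]},
])

```text
time: 35.3
ee_pos: [0.5907, 0.2463, 0.1767]
tool_rot: [0.778, 0.628, 0.0, 0.0]
ft_force: [-0.1, 0.9, -1.4]
opening: 0.0856
finger_force: 0.0
```

Run:
```python
from h import *
p,d=snapshot("top"); cv2.imwrite("pics/t9.png",cv2.resize(p[180:250,310:440],None,fx=6,fy=6))
P=cloud("top",d,np.ones(d.shape,bool)); s=P[(abs(P[:,0]-.5)<.07)&(P[:,1]<-.07)&(P[:,1]>-.3)&(P[:,2]>.038)&(P[:,2]<.07)]
for k,t in T.items():
    q=s[np.linalg.norm(s[:,:2]-t,axis=1)<.03]; print(k,q.mean(0)-[*t,.048],q[:,2].std(),len(q))
p,d=snapshot("side"); cv2.imwrite("pics/s9.png",cv2.resize(p[140:250,290:390],None,fx=5,fy=5))
```

```text
yellow [ 8.19793777e-04  1.07554527e-03 -7.94418745e-05] 0.0025844531569807964 162
white [1.02204016e-03 4.04797363e-04 3.42117658e-05] 0.0021765884912693877 161
blue [ 0.00096242 -0.00021085  0.00012635] 0.002448338276313184 157
green [ 9.55281963e-04 -2.45628059e-04  8.84029325e-05] 0.002501470029318852 153
```

View pics/t9.png

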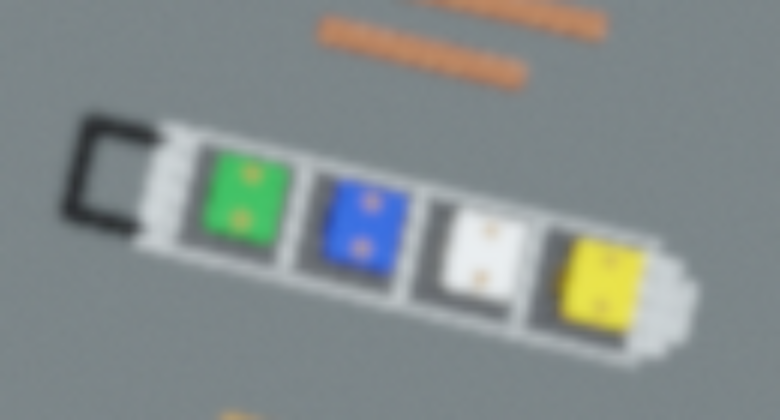

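View pics/s9.png

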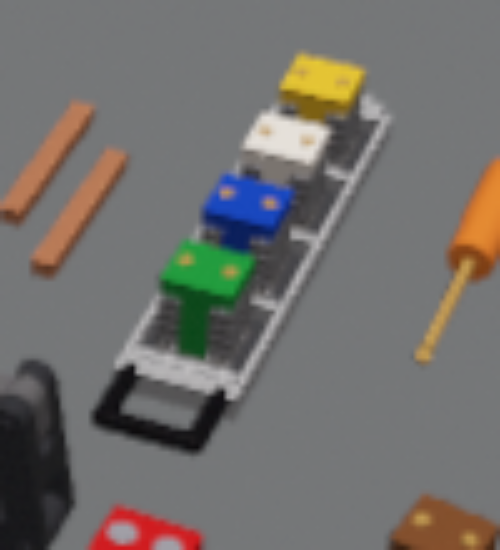

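Both views show green, blue, white and yellow upright from the handle to the nose. Each is flat in its pocket and within about 2 mm of centre, and the gripper is clear. Handing in.

```bash
python3 -c "
from bench import manip
print(manip.finish_job())"
```

```text
the job is handed in; nothing more can be done
None
```

All four carriers are in the tray in reverse order (yellow in the nose pocket, then white, blue, and green beside the handle), upright, flat on the pocket floors and released; the job was handed in at about 35 s, and no verdict came back.

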